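# Clamp a ticket pad in the binding press with the clutch knob

### The arm

A 6-joint arm with a two-finger parallel gripper is mounted at the origin on a cart in front of the work surface, level with it; the furniture and walls round the work are solid. World frame = base frame: x ahead of the robot, y to its left, z up, the work surface at z = 0. Lengths are in m, angles in degrees, forces in N, time in s.
With the tool pointing down it reaches from about 0.25 to 0.725 m from the base axis. Payload 9.7 kg.
Tool frame: the origin (TCP) lies at the very end of the fingers, on their centre line; the grasp point (between the pads) lies 19 mm behind it; z points along the fingers, y is the line along which they close (so a half turn about z gives the same grasp; the last joint's range is limited). The gripper opens to 85 mm and grips with 20 to 120 N. Pads are 22 mm wide; open, the fingers measure 114 mm over their backs; the gripper's body (76 mm by 85 mm) begins 54 mm behind the grasp point. The pads swing forward as they close: fully open they stand 13 mm farther back than shut.
Start: joints at [0, 4.979, 10.078, 95.1, 0, 90], TCP at [0.55, -0, 0.231] pointing down, gripper open.
Joint ranges: [-179.16, 179.16], [-48.56, 103.87], [-65.8, 70.77], [-126.05, 130.52], [-82.76, 87.17], [-180, 180]. Speed limits (degrees/s): [127.2, 127.2, 147.25, 180, 180, 180].

### API

Orientations are given as [roll, pitch, yaw] about the fixed x, y, z axes, in that order (R = Rz(yaw) Ry(pitch) Rx(roll)).
In Python, from workcell import bot gives the robot as it stands.
- The arm moves only by the tool arm_command, never from a script. Its argument "series" is a list of rows, each a list of 4 numbers: the shift along the tool's x, y, z in m, then the turn about the tool's z in rad. A call has exactly 5 rows; each row is the pose to reach, as a shift and turn from the pose commanded when the call began, along the tool's axes at that moment; what a row does not reach only later rows make up. A row lasts 1/10 s, in which the tool goes at most 50 mm and 8.59 degrees, less where a joint would pass 70% of its speed; a pose out of reach is approached as far as the arm can. A call with a gripper value outside its range is refused whole. "hand" is the finger opening in m, from 0 to 0.0854, set as the call begins (left out, the last holds). The fingers move at their own pace and stop on an object; "grip_force" is the grip in N (left out, the last holds). Time passes only in rows, so rows that repeat a pose let the fingers close, or fill a call up. It gives the time, the measured TCP pose, the force, the opening and the grip force at its end, in the units of the state.
- bot.get_obs(): the state, without advancing time (a new reading comes with each control period).
- bot.camera(name): name is "scene" or "side" or "wrist"; returns a dict with "color" (384x512x3 uint8, blue, green, red), "camera_matrix" (3x3 intrinsics, pixels), "xyz" and "orientation" of the camera in the world; the wrist camera has in their place "T_tool_cam" (4x4, takes a point from camera to tool coordinates, whose origin is the TCP and whose axes are the flange's). Camera axes: x right, y up, looking along -z (the intrinsics and any distortion apply to the point x, -y, -z); pixel columns grow to the right and rows downward; lengths in m; the calibration is good to about 2 mm. A picture is of the moment at which its call begins: read the wrist's pose just before it. There is no depth.
- bot.job_done(): hands the job in; it is judged then, once.
Trained networks look in the newest picture that a camera, given by its name, has taken for a name from the list of things; names that differ only in an ending like _2 or _b are one class to them, and where a whole thing is asked for, a point or a joint stands for the part that bears it (a point fixed in the world has none). Each returns a list of dicts, best first, with "confidence" (0 to 1); they miss things now and then, are a little off and sometimes report something else, mostly with a low value. They report only what shows in the picture. A call takes as long as a camera call. They do not tell look-alikes from the thing itself.
- bot.find_in(camera, target): "location" ([column, row] in pixels, amid what is visible of it).
- bot.mark_of(camera, target): "location" ([column, row] in pixels: a listed point, or the origin of a listed thing).
The state is a dict: "time": time; "q": joint angles; "qd": joint speeds; "joint_efforts": joint torques, N m; "ee_pos": TCP position; "tcp_rot": TCP orientation; "wrist_force": force on the tool from outside, world axes, zero at the start; "torque": the same for the moment, N m; "opening": finger opening in m; "grasp_force": force on a finger pad.
Only numpy, scipy, OpenCV 4.12 (cv2) and the standard library are available. Lean on these libraries where they do the work, as an engineer would, in place of code of your own. Each camera call takes 0.05 s, during which the arm holds its last target. There are 200 camera calls.

### The job

The ticket pad on the table has a freshly glued red edge: slide it, red edge first, gently into the small green binding press until it sits square against the back stop, and then turn the black clutch knob on top clockwise until the plate is down on the pad and the clutch slips, letting it slip for between an eighth of a turn and one full turn. Let the knob go down freely with its screw as you turn, so that the pad is never pressed harder than the clutch allows, leave the pad clamped, and do not disturb the order book, the starch can or the red spool.

Things in the scene. Friction and masses are not known exactly. Their poses are not given: they have to be found in the camera images.
- ticket_pad: The loose ticket pad: a stiff cream block 126 x 62 mm, 15 mm thick (rigid), with the red edge at its +x end, 0.11 kg. Origin at the centre of its underside, x along the 126 mm length towards the red edge, z up. Lies flat on the table, to the left or right of the press. Best gripped across the 62 mm width, near the end away from the red edge.
- pad_end (a point): Point on the pad: middle of the lower edge of its red end (pad frame +63 mm x); axes as the pad.
- press: Small green binding press, fixed to the table. Origin under the centre of its base plate (130 x 124 mm, 8 mm thick); x points from its open front to the back stop, z up. Two posts (14 mm thick, at press x +25, y +-50 mm) carry a bridge over x +10 to +40, y +-61, z 54 to 74 mm. The pad goes in along +x on the base plate, under the bridge.
- press_mouth (a point): Mid point between the front ends of the two 8 mm high steel side guides, on the base plate's top (press x -26, z +8 mm); axes as the press. The guides are about 80 mm apart here, narrowing to 66 mm from press x -2 mm to the stop. When home the pad reaches from press x -76 to +50 mm, its last 11 mm standing out over the base's front edge, clear from above.
- back_stop (a point): Point on the steel stop at the back of the press, 60 mm wide, 26 mm high. It is the middle of its front face at the level of the base plate's top (press x +50, z +8 mm); axes as the press. The pad is home when its red end touches this face.
- pressure_plate: Aluminium plate with a rubber face, 44 x 56 mm, under the bridge at press x +25 mm; origin at the centre of its underside. At the start it hangs 4 to 8 mm above where the pad's top (23 mm above the table) will be. It sinks with the screw without turning and gives on springs (8 N/mm). At slip it bears on the pad with 18 to 24 N; the screw holds this when let go.
- knob_top (a point): Centre of the top of the black fluted clutch knob: 33 mm diameter, 26 mm high, upright axis at press x +25 mm, top 125 to 130 mm above the table at the start, 15 mm of air below. Clockwise from above (0.14 N m) lowers knob and plate together 24 mm a turn (3.82 mm a rad) until the plate meets the pad; the knob sinks some 2 mm more, then only slips. White line on top: its -x.
- clutch_knob (a joint): Slip of the clutch: angle in rad of knob relative to screw, 0 at the start, growing as the knob is turned clockwise with the clutch slipping (at about 0.21 N m, smoothly, either way); constant while the screw turns along. Lifting or pushing the knob loads the screw too: some 18 N upward (a tight grip that does not sink) makes the clutch slip too soon, pushing down squeezes the pad.
- order_book: Brown spiral order book, 148 x 109 x 13 mm, lying loose on the other side of the press; leave it. Origin under its centre.
- starch_can: Tall starch spray can, green and yellow with a white cap, 67 mm diameter, 205 mm high, standing loose behind the press to the right; leave it. Origin under its centre.
- red_spool: Spool of red thread with white ends, 34 mm diameter, 52 mm high, standing loose behind the press to the left; leave it. Origin at its foot, 11 mm off the spool's axis.
Mind the look-alikes: they are no part of the job. Several things have the shape of the ticket_pad; the one meant has the colours described above.

How it is judged:
By the outcome, as a careful person would: the job done as asked, in the order asked, and still so for the second after the job is handed in, with the robot touching nothing.
It also fails if it takes over 72 s, if anything falls off the work surface, if the arm or the gripper's body presses on something with over 40 N, if the wrist force passes 120 N, or if a joint passes its speed limit or range.

## Working session

There is one attempt and no reset: what is moved stays moved. The work goes in short steps, Python scripts to look and compute and a tool call to move; the robot and the scene stay as the last step left them, time stands still between calls to the robot, and variables do not carry over. Pictures are saved under pics/ and viewed, at most 10 in all, crops included, and the job is handed in when it is done.

Besides the shell and the picture viewer there is one more tool, called after "Call:" in YAML: its name, and indented under it one key for each argument. arm_command: Moves the arm, as the interface text tells. Its arguments: {"type":"object","properties":{"series":{"type":"array"},"hand":{"type":"number"},"grip_force":{"type":"number"}},"required":["series"]}

```bash
mkdir -p pics; ls; cat > h.py <<'E'
import numpy as np, cv2
from scipy.spatial.transform import Rotation as R
from workcell import bot
def cam(n):
    o=bot.get_obs(); c=bot.camera(n)
    if n=='wrist':
        T=np.eye(4);T[:3,:3]=R.from_euler('xyz',np.ravel(o['tcp_rot']),degrees=True).as_matrix();T[:3,3]=o['ee_pos']
        c['T']=T@np.array(c['T_tool_cam'])
    return c
def ray(c,px):
    d=np.array(c.get('dist',c.get('distortion',np.zeros(5))),float)
    u=cv2.undistortPoints(np.array([[px]],float),np.array(c['camera_matrix']),d)[0,0]
    v=np.array([u[0],-u[1],-1]); 
    T=c['T']; return T[:3,3],T[:3,:3]@v
def onz(c,px,z):
    o,v=ray(c,px); return o+v*(z-o[2])/v[2]
def proj(c,p):
    T=np.linalg.inv(c['T']); q=T[:3,:3]@np.array(p)+T[:3,3]; k=np.array(c['camera_matrix'])@np.array([q[0],-q[1],-q[2]]); return k[:2]/k[2]
E
python3 - <<'E'
from h import *
o=bot.get_obs(); print(o)
ims=[]
for n in ['scene','side','wrist']:
    c=cam(n); cv2.imwrite(f'pics/{n}0.png',c['color']); print(n,{k:v for k,v in c.items() if k!='color'})
    for t in ['ticket_pad','press','knob_top','order_book','starch_can','red_spool','pressure_plate']:
        print(t,[(np.round(d['location']).tolist(),round(d['confidence'],2)) for d in bot.find_in(n,t)][:4])
    for t in ['ticket_pad','pad_end','press_mouth','back_stop','knob_top','press']:
        print(' mark',t,[(np.round(d['location'],1).tolist(),round(d['confidence'],2)) for d in bot.mark_of(n,t)][:4])
    ims.append(c['color'])
E
```

```text
pics
{'time': 0.0, 'q': array([1.16118042e-03, 5.00910829e+00, 1.00336319e+01, 9.50977138e+01,
       3.99376234e-04, 9.00008398e+01]), 'qd': array([-0.00854562, -0.03522547, -0.02164968, -0.06531372,  0.01658371,
        0.14126901]), 'joint_efforts': array([ 7.68234549e-04, -5.20392072e+01,  4.64802504e+01,  1.63646933e-02,
        2.23589603e-05, -6.77332673e-05]), 'ee_pos': array([5.49776958e-01, 1.31285842e-05, 2.30594802e-01]), 'tcp_rot': array([-1.79926810e+02, -3.98303150e-04,  9.00003209e+01]), 'wrist_force': array([-0.34020283, -0.28200548, -0.7677626 ]), 'torque': array([ 0.03466634, -0.00432898, -0.01704383]), 'grasp_force': 0.0, 'opening': 0.08545189593023403}
scene {'camera_matrix': array([[405.33609444,   0.        , 244.74105339],
       [  0.        , 405.33609444, 190.07407607],
       [  0.        ,   0.        ,   1.        ]]), 'xyz': array([-0.06757728,  0.51924621,  0.53082087]), 'orientation': array([  64.22419386,    1.27688015, -126.44744554])}
ticket_pad [([166.0, 307.0], 0.9), ([208.0, 194.0], 0.82), ([345.0, 252.0], 0.78)]
press [([252.0, 237.0], 0.95)]
k
[... 2291 characters left out ...]
e-01,
         3.74848128e-01],
       [ 0.00000000e+00,  0.00000000e+00,  0.00000000e+00,
         1.00000000e+00]])}
ticket_pad [([479.0, 172.0], 0.79), ([160.0, 226.0], 0.61)]
press [([269.0, 133.0], 0.84)]
knob_top [([299.0, 150.0], 0.86)]
order_book [([208.0, 318.0], 0.89)]
starch_can [([297.0, 148.0], 0.66), ([425.0, 367.0], 0.65)]
red_spool [([387.0, 7.0], 0.87)]
pressure_plate [([275.0, 139.0], 0.78)]
 mark ticket_pad [([475.6, 172.6], 0.95), ([164.3, 232.5], 0.85)]
 mark pad_end [([469.9, 218.3], 0.8), ([186.8, 270.4], 0.67)]
 mark press_mouth [([247.7, 132.2], 0.61)]
 mark back_stop [([306.1, 139.7], 0.61)]
 mark knob_top [([297.9, 151.5], 0.6)]
 mark press [([266.4, 134.6], 0.92)]
```

```bash
python3 - <<'E'
import cv2,numpy as np
s=cv2.imread('pics/side0.png')[110:340,150:350]; s=cv2.resize(s,None,fx=2,fy=2,interpolation=3)
a=cv2.imread('pics/scene0.png')[110:340,120:420]; a=cv2.resize(a,(400,307),interpolation=3)
w=cv2.resize(cv2.imread('pics/wrist0.png'),(400,300))
o=np.zeros((600,800,3),np.uint8); o[:460,400:]=s; o[:300,:400]=w; o[300:,:400]=a[:300]
cv2.imwrite('pics/m0.png',o)
E
```

```text
(no output)
```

View pics/m0.png

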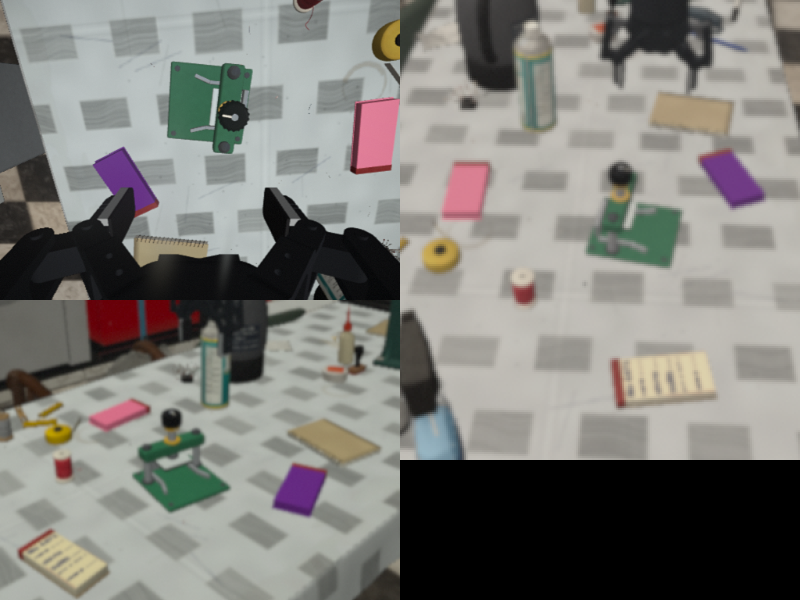

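The cream pad with the red edge sits at scene (166,307) and side (278,298), and it fits the description. The purple one (scene 345,252) and the pink one (scene 208,194) are look-alikes. Next I'll locate things roughly.

```bash
cat >> h.py <<'E'
_cam=cam
def cam(n):
    c=_cam(n)
    if n!='wrist':
        T=np.eye(4);T[:3,:3]=R.from_euler('xyz',np.ravel(c['orientation']),degrees=True).as_matrix();T[:3,3]=c['xyz'];c['T']=T
    return c
def tri(l):
    A=np.zeros((3,3));b=np.zeros(3)
    for c,p in l:
        o,v=ray(c,p);v/=np.linalg.norm(v);M=np.eye(3)-np.outer(v,v);A+=M;b+=M@o
    return np.linalg.solve(A,b)
E
python3 - <<'E'
from h import *
s,d,w=cam('scene'),cam('side'),cam('wrist'); r=lambda x:np.round(x,4).tolist()
print('pad',r(onz(s,(163.2,306.5),0)),r(onz(d,(277.8,300.3),0)))
print('end',r(onz(s,(145,295.2),0)),r(onz(d,(258.6,304.4),0)))
for n,z,ps in [('mouth',.008,[(263.4,247.7),(275.8,225.4),(247.7,132.2)]),('stop',.008,[(242.6,237.3),(250,219.3),(306.1,139.7)]),('press',0,[(254.5,246.5),(266.3,227.2),(266.4,134.6)])]:
    print(n,[r(onz(c,p,z)) for c,p in zip((s,d,w),ps)])
print('knob',r(tri([(s,(244.3,192.4)),(w,(297.9,151.5))])), r(onz(w,(297.9,151.5),.1275)),r(onz(s,(244.3,192.4),.1275)))
print('can',r(onz(s,(280,164),.1)),r(onz(d,(215,148),.1)),'spool',r(onz(s,(167,237),.026)),r(onz(d,(210,255),.026)),'book',r(onz(s,(368,216),.013)),'purple',r(onz(d,(313,200),.01)))
E
```

```text
pad [0.5123, 0.2984, 0.0] [0.5112, 0.296, 0.0]
end [0.5641, 0.3125, 0.0] [0.5582, 0.3142, 0.0]
mouth [[0.5396, 0.0322, 0.008], [0.5376, 0.0407, 0.008], [0.5415, 0.0425, 0.008]]
stop [[0.6048, 0.0435, 0.008], [0.6202, 0.0251, 0.008], [0.6171, 0.0329, 0.008]]
press [[0.5657, 0.0379, 0.0], [0.5665, 0.0446, 0.0], [0.5659, 0.0387, 0.0]]
knob [0.5902, 0.0403, 0.1325] [0.5885, 0.0359, 0.1275] [0.6007, 0.0381, 0.1275]
can [0.7288, -0.18, 0.1] [0.78, -0.2213, 0.1] spool [0.6924, 0.1971, 0.026] [0.7081, 0.1965, 0.026] book [0.4801, -0.2632, 0.013] purple [0.4242, -0.0917, 0.01]
```

Call:
arm_command:
  series:
    - [0.05,-0.01,0,-0.149]
    - [0.1,-0.02,0,-0.298]
    - [0.15,-0.03,0,-0.447]
    - [0.2,-0.04,0,-0.596]
    - [0.25,-0.05,0,-0.745]

```text
time: 2.75
ee_pos: [0.5003, 0.247, 0.2315]
tcp_rot: [180.0, 0.0, 133.0]
wrist_force: [1.0, 0.3, -0.6]
opening: 0.0855
grasp_force: 0.0
```

```bash
python3 - <<'E'
from h import *
o=bot.get_obs();print(o['q'].round(1),o['ee_pos'].round(4),o['tcp_rot'].round(1))
g=cv2.imread('pics/wrist0.png'); hsv=cv2.cvtColor(g,cv2.COLOR_BGR2HSV)
m=((hsv[...,0]>60)&(hsv[...,0]<95)&(hsv[...,1]>110)).astype(np.uint8)*255
m[:60]=0;m[210:]=0
ys,xs=np.where(m>0);print(xs.min(),xs.max(),ys.min(),ys.max(),np.median(g[110:150,225:245].reshape(-1,3),0))
e=cv2.resize(g[70:210,190:330],(784,560*784//784),interpolation=cv2.INTER_CUBIC) if 0 else cv2.resize(g[70:205,195:330],(600,600),interpolation=cv2.INTER_CUBIC)
cv2.imwrite('pics/press.png',e)
E
```

```text
[26.3  6.1 11.3 95.2 -0.  73.3] [0.5003 0.247  0.2315] [180.   0. 133.]
219 321 80 195 [ 83. 108.  62.]
```

View pics/press.png

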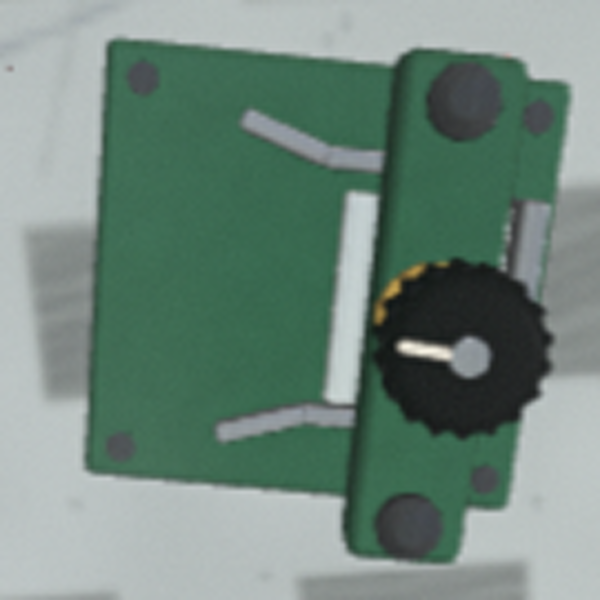

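The picture shows the press base corners at crop (108,40), (88,470), (507,507) and (568,85), and the knob centre at (470,357).

```bash
cat > press.py <<'E'
from h import *
def fit(c,f,off,px,knob=None):
    P=[onz(c,np.array(p)/f+off,.008)[:2] for p in px]
    M=np.array([[-65,62],[-65,-62],[65,-62],[65,62]])/1000
    from scipy.optimize import least_squares
    def h(x): a=x[2];return (M@np.array([[np.cos(a),np.sin(a)],[-np.sin(a),np.cos(a)]])+x[:2]-P).ravel()
    r=least_squares(h,[.56,.04,0]); x=r.x
    print('press',x[:2].round(4),'yaw',np.degrees(x[2]).round(2),'res mm',(r.fun*1000).round(1))
    k=x[:2]+.025*np.array([np.cos(x[2]),np.sin(x[2])]);print('axis',k.round(4))
    if knob: print('knob seen',[onz(c,np.array(knob)/f+off,z).round(4)[:2] for z in (.125,.130)])
    return x
E
python3 - <<'E'
from press import *
c=cam('wrist')
T=np.array([[ 9.99999999e-01,  2.31969264e-05, -3.31471283e-05,5.49824433e-01],[-1.26213650e-05,9.57282412e-01,2.89154602e-01,7.38393241e-02],[3.84386609e-05,-2.89154601e-01,9.57282411e-01,3.74848128e-01],[0,0,0,1]])
c['T']=T
fit(c,600/135,np.array([195,70]),[(108,40),(88,470),(507,507),(568,85)],(470,357))
E
```

```text
press [0.5657 0.0398] yaw -5.03 res mm [-0.9  1.1 -1.4 -1.3  0.7 -1.1  1.6  1.3]
axis [0.5906 0.0376]
knob seen [array([0.5914, 0.0366]), array([0.5905, 0.0374])]
```

Call:
arm_command:
  series:
    - [0.01,-0.01,0.01,-0.149]
    - [0.02,-0.02,0.02,-0.298]
    - [0.03,-0.03,0.03,-0.447]
    - [0.03,-0.03,0.04,-0.596]
    - [0.03,-0.03,0.05,-0.745]

```text
time: 3.3
ee_pos: [0.4583, 0.2469, 0.1811]
tcp_rot: [180.0, 0.0, 175.7]
wrist_force: [-0.6, -0.0, 0.0]
opening: 0.0852
grasp_force: 0.0
```

Call:
arm_command:
  series:
    - [0,0,0,-0.149]
    - [0,0,0,-0.298]
    - [0,0,0,-0.37]
    - [0,0,0,-0.37]
    - [0,0,0,-0.37]

```text
time: 3.8
ee_pos: [0.4586, 0.2468, 0.1813]
tcp_rot: [180.0, 0.0, -163.6]
wrist_force: [-0.6, -0.2, 0.3]
opening: 0.0854
grasp_force: 0.0
```

```bash
python3 - <<'E'
from h import *
c=cam('wrist'); o=bot.get_obs();print(o['q'].round(1),o['ee_pos'].round(4),o['tcp_rot'].round(1))
cv2.imwrite('pics/wpad.png',c['color'])
for t in ['ticket_pad','pad_end']:
    print(t,[(d['location'],round(d['confidence'],2),onz(c,d['location'],0).round(4)) for d in bot.mark_of('wrist',t)])
g=c['color'];h=cv2.cvtColor(g,cv2.COLOR_BGR2HSV)
red=(((h[...,0]<8)|(h[...,0]>170))&(h[...,1]>120)&(h[...,2]>50))
cream=((h[...,0]>12)&(h[...,0]<32)&(h[...,1]>45)&(h[...,2]>120))
for n,m in (('red',red),('cream',cream)):
    k,l,s,ce=cv2.connectedComponentsWithStats(m.astype(np.uint8)); i=1+np.argsort(-s[1:,4])[:3];print(n,s[i].tolist())
E
```

```text
[28.3  0.2 -0.4 89.4 -0.  11.9] [0.4586 0.2468 0.1813] [-180.    -0.  -163.6]
ticket_pad [([284.3, 215.8], 0.67, array([0.5017, 0.2988, 0.    ]))]
pad_end [([278.6, 259.8], 0.85, array([0.5624, 0.3109, 0.    ]))]
red [[256, 261, 42, 8, 275], [166, 322, 10, 12, 46], [302, 266, 1, 2, 2]]
cream [[461, 192, 51, 68, 1258], [0, 243, 29, 26, 299], [444, 234, 21, 14, 114]]
```

View pics/wpad.png

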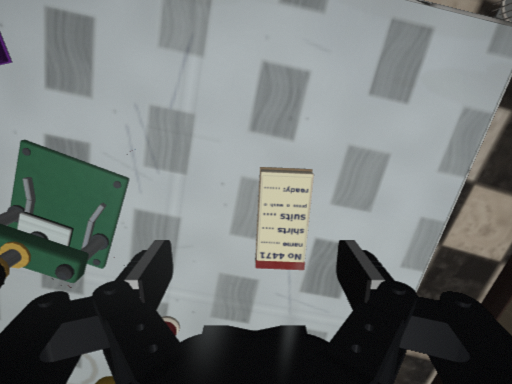

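The crop shows the cream ticket pad with a red edge in the wrist view. Its top corners are about (261,172), (313,172), (305,270) and (255,268), so this is the right one.

```bash
python3 - <<'E'
from h import *
c=cam('wrist');g=c['color']
e=cv2.resize(g[155:285,220:350],(600,600),interpolation=cv2.INTER_CUBIC);cv2.imwrite('pics/padz.png',e)
P=[onz(c,p,.015)[:2] for p in [(261,172),(313,172),(305,270),(255,268)]]
P=np.array(P);print(P.round(4),[np.linalg.norm(P[i]-P[(i+1)%4]).round(4) for i in range(4)])
m=P.mean(0);d=(P[2]+P[3]-P[0]-P[1])/2;print(m.round(4),np.degrees(np.arctan2(d[1],d[0])))
d=P[0]-P[1]; d2=P[3]-P[2];print(np.degrees(np.arctan2(d[1],d[0]))-90,np.degrees(np.arctan2(d2[1],d2[0]))-90)
E
```

```text
[[0.4534 0.2535]
 [0.4367 0.3099]
 [0.5586 0.3435]
 [0.5738 0.2822]] [np.float64(0.0588), np.float64(0.1265), np.float64(0.0631), np.float64(0.1238)]
[0.5056 0.2973] 14.400436351794065
-163.5151731279568 -166.12040854511824
```

View pics/padz.png

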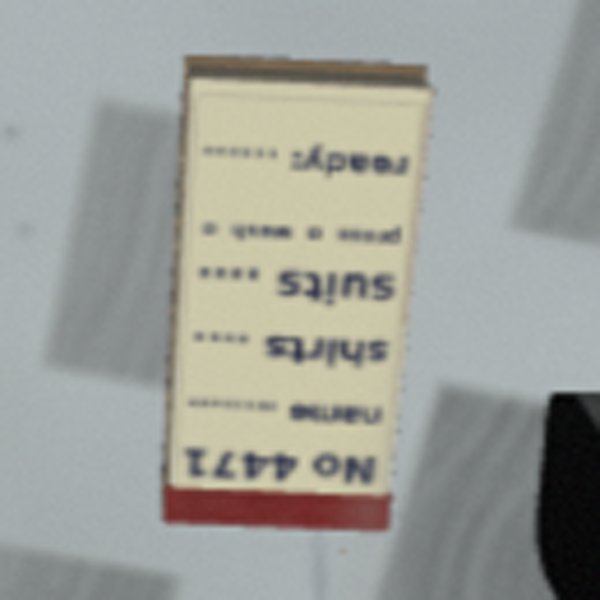

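Call:
arm_command:
  series:
    - [-0.018,0.037,0.03,0.03]
    - [-0.018,0.037,0.08,0.03]
    - [-0.018,0.037,0.12,0.03]
    - [-0.018,0.037,0.14,0.03]
    - [-0.018,0.037,0.14,0.03]

```text
time: 4.5
ee_pos: [0.4634, 0.2864, 0.0379]
tcp_rot: [-179.9, -0.3, -165.2]
wrist_force: [0.0, -0.7, 1.0]
opening: 0.0854
grasp_force: 0.0
```

Call:
arm_command:
  series:
    - [0,0,0.012,0]
    - [0,0,0.024,0]
    - [0,0,0.036,0]
    - [0,0,0.038,0]
    - [0,0,0.038,0]

```text
time: 5.0
ee_pos: [0.4651, 0.2873, 0.003]
tcp_rot: [-180.0, -0.0, -165.2]
wrist_force: [-0.7, 0.5, -0.5]
opening: 0.0857
grasp_force: 0.0
```

Call:
arm_command:
  series:
    - [0,0,0,0]
    - [0,0,0,0]
    - [0,0,0,0]
    - [0,0,0,0]
    - [0,0,0,0]
  hand: 0.05
  grip_force: 30

```text
time: 5.5
ee_pos: [0.4658, 0.2877, 0.0042]
tcp_rot: [180.0, 0.1, -165.2]
wrist_force: [-0.8, -0.8, 5.7]
opening: 0.0609
grasp_force: 33.2
```

Call:
arm_command:
  series:
    - [0,0,-0.005,0]
    - [0,0,-0.025,0]
    - [0,0,-0.05,0]
    - [0.01,-0.022,-0.06,0.05]
    - [0.025,-0.055,-0.06,0.1]

```text
time: 6.0
ee_pos: [0.456, 0.2287, 0.0651]
tcp_rot: [179.9, 0.2, -170.9]
wrist_force: [0.6, -0.3, -0.8]
opening: 0.0607
grasp_force: 33.2
```

```bash
cat > go.py <<'E'
# tool-frame shift from the current measured pose to world x y z yaw
import sys
from h import *
def to(x,y,z,yaw,cmd=None):
    o=bot.get_obs();p=np.array(o['ee_pos']);a=np.radians(o['tcp_rot'][2]);d=np.array([x,y,z])-p
    c,s=np.cos(a),np.sin(a);t=-(np.radians(yaw)-a);t=(t+np.pi)%(2*np.pi)-np.pi
    print('pose',p.round(4),np.round(o['tcp_rot'],2),'F',np.round(o['wrist_force'],1),'op',round(o['opening'],4),'q6',o['q'][5].round(1)); print('shift',np.round([d[0]*c+d[1]*s,d[0]*s-d[1]*c,-d[2],t],4))
if len(sys.argv)>1: to(*map(float,sys.argv[1:]))
E
python3 go.py .4262 .0521 .045 174.97
```

```text
pose [0.456  0.2287 0.0651] [ 1.7993e+02  1.5000e-01 -1.7087e+02] F [ 0.6 -0.3 -0.8] op 0.0607 q6 17.5
shift [ 0.0575 -0.1697  0.0201  0.2472]
```

Call:
arm_command:
  series:
    - [0.014,-0.042,0,0.06]
    - [0.029,-0.085,0,0.12]
    - [0.043,-0.127,0,0.18]
    - [0.055,-0.16,0.01,0.247]
    - [0.0575,-0.17,0.02,0.247]

```text
time: 6.5
ee_pos: [0.4247, 0.0485, 0.0433]
tcp_rot: [-180.0, 0.0, 174.7]
wrist_force: [0.4, 1.1, -1.8]
opening: 0.0605
grasp_force: 33.3
```

Call:
arm_command:
  series:
    - [0,0,0,0]
    - [0,0,0,0]
    - [0,0,0,0]
    - [0,0,0,0]
    - [0,0,0,0]

```text
time: 7.0
ee_pos: [0.4256, 0.0516, 0.0435]
tcp_rot: [180.0, 0.0, 175.1]
wrist_force: [0.1, 0.2, -2.3]
opening: 0.0608
grasp_force: 33.3
```

```bash
python3 - <<'E'
from go import *
to(.4262,.0521,.015,174.97)
c=cam('side');s=cam('scene')
a=cv2.resize(c['color'][150:270,200:340],(560,480),interpolation=cv2.INTER_CUBIC)
cv2.imwrite('pics/ins.png',a)
for n,cc in(('side',c),('scene',s)):
  for t in ['pad_end','press_mouth','back_stop']:
    print(n,t,[(np.round(d['location'],1).tolist(),round(d['confidence'],2),onz(cc,d['location'],.04 if t=='pad_end' else .008).round(4)) for d in bot.mark_of(n,t)][:3])
E
```

```text
pose [0.4256 0.0516 0.0435] [1.8000e+02 1.0000e-02 1.7505e+02] F [ 0.1  0.2 -2.3] op 0.0608 q6 11.9
shift [-0.0006  0.0005  0.0285  0.0014]
side pad_end [([279.8, 218.2], 0.73, array([0.5271, 0.0401, 0.04  ])), ([185.4, 194.1], 0.72, array([ 0.841 , -0.0297,  0.04  ])), ([306.3, 190.7], 0.61, array([ 0.4497, -0.1008,  0.04  ]))]
side press_mouth [([276.6, 228.5], 0.89, array([0.5341, 0.0535, 0.008 ])), ([296.4, 169.7], 0.44, array([ 0.4854, -0.2565,  0.008 ]))]
side back_stop [([253.1, 222.4], 0.85, array([0.6088, 0.0374, 0.008 ]))]
scene pad_end [([265.5, 238.7], 0.86, array([0.5273, 0.036 , 0.04  ])), ([346.1, 239.2], 0.77, array([ 0.4154, -0.1016,  0.04  ])), ([224.8, 191.9], 0.69, array([ 0.7822, -0.0262,  0.04  ]))]
scene press_mouth [([260.2, 248.9], 0.77, array([0.5404, 0.041 , 0.008 ]))]
scene back_stop [([240.1, 237.3], 0.63, array([0.6086, 0.0482, 0.008 ]))]
```

View pics/ins.png

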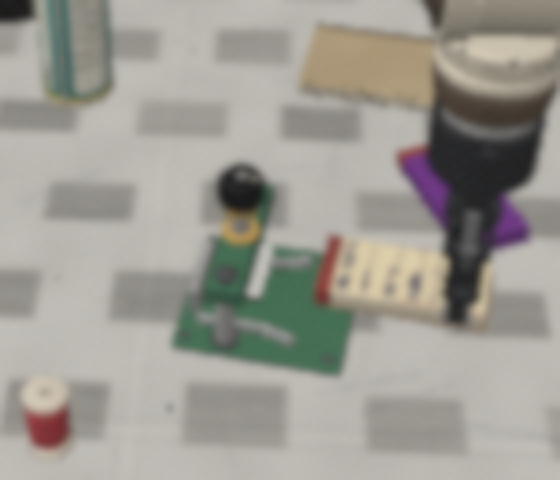

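The side view shows the pad held straight in front of the mouth. I'll lower it and insert.

Call:
arm_command:
  series:
    - [0,0,0.008,0]
    - [0,0,0.016,0]
    - [0,0,0.024,0]
    - [0,0,0.028,0]
    - [0,0,0.029,0]

```text
time: 7.9
ee_pos: [0.4249, 0.0509, 0.0134]
tcp_rot: [-180.0, -0.1, 175.0]
wrist_force: [0.0, 0.8, -1.3]
opening: 0.0606
grasp_force: 33.3
```

Call:
arm_command:
  series:
    - [-0.006,0,0,0]
    - [-0.012,0,0,0]
    - [-0.018,0,0,0]
    - [-0.024,0,0,0]
    - [-0.03,0,0,0]

```text
time: 8.4
ee_pos: [0.456, 0.0482, 0.0143]
tcp_rot: [180.0, 0.0, 175.0]
wrist_force: [0.2, -0.3, -2.1]
opening: 0.0607
grasp_force: 33.3
```

Call:
arm_command:
  series:
    - [-0.004,0,0,0]
    - [-0.008,0,0,0]
    - [-0.012,0,0,0]
    - [-0.016,0,0,0]
    - [-0.02,0,0,0]

```text
time: 8.9
ee_pos: [0.4746, 0.0476, 0.0139]
tcp_rot: [179.9, -0.1, 175.1]
wrist_force: [-2.9, 6.9, -1.6]
opening: 0.0607
grasp_force: 33.2
```

```bash
python3 - <<'E'
from go import *
to(.5109,.0446,.0125,174.97)
w=cam('wrist');c=cam('side')
a=cv2.resize(c['color'][180:260,220:310],(450,400),interpolation=cv2.INTER_CUBIC)
b=cv2.resize(w['color'],(350,262));o=np.zeros((400,800,3),np.uint8);o[:,:450]=a;o[:262,450:]=b
cv2.imwrite('pics/ins2.png',o)
E
```

```text
pose [0.4746 0.0476 0.0139] [ 1.7988e+02 -1.3000e-01  1.7506e+02] F [-2.9  6.9 -1.6] op 0.0607 q6 10.6
shift [-0.0364  0.0002  0.0014  0.0016]
```

View pics/ins2.png

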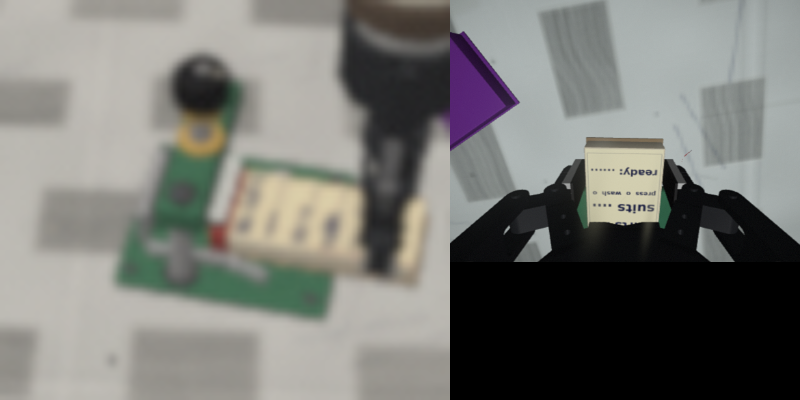

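The right-hand guide is pushing the pad left with 7 N, so I'll shift left about 2.5 mm.

Call:
arm_command:
  series:
    - [0.001,0.001,0,0]
    - [0,0.0025,0,0]
    - [-0.002,0.0025,0,0]
    - [-0.004,0.0025,0,0]
    - [-0.006,0.0025,0,0]

```text
time: 9.5
ee_pos: [0.4816, 0.0483, 0.0143]
tcp_rot: [-180.0, 0.0, 175.0]
wrist_force: [-0.0, -0.0, -1.5]
opening: 0.061
grasp_force: 33.4
```

Call:
arm_command:
  series:
    - [-0.004,0,0,0]
    - [-0.008,0,0,0]
    - [-0.012,0,0,0]
    - [-0.016,0,0,0]
    - [-0.018,0,0,0]

```text
time: 10.0
ee_pos: [0.4998, 0.0469, 0.0142]
tcp_rot: [180.0, 0.0, 175.0]
wrist_force: [0.3, 0.2, -1.2]
opening: 0.0608
grasp_force: 33.4
```

Call:
arm_command:
  series:
    - [-0.001,0,0.0005,0]
    - [-0.002,0,0.001,0]
    - [-0.003,0,0.0015,0]
    - [-0.004,0,0.002,0]
    - [-0.005,0,0.002,0]

```text
time: 10.5
ee_pos: [0.5043, 0.0465, 0.0123]
tcp_rot: [180.0, -0.0, 175.0]
wrist_force: [-0.5, 0.5, -1.3]
opening: 0.061
grasp_force: 33.4
```

Call:
arm_command:
  series:
    - [-0.0005,0,0.0005,0]
    - [-0.001,0,0.001,0]
    - [-0.0015,0,0.001,0]
    - [-0.002,0,0.001,0]
    - [-0.002,0,0.001,0]

```text
time: 11.0
ee_pos: [0.5059, 0.0464, 0.0122]
tcp_rot: [180.0, -0.0, 175.0]
wrist_force: [-5.7, 0.2, 10.7]
opening: 0.0612
grasp_force: 34.4
```

Call:
arm_command:
  series:
    - [0,0,-0.0006,0]
    - [-0.001,0,-0.0008,0]
    - [-0.002,0,-0.0008,0]
    - [-0.003,0,-0.0008,0]
    - [-0.003,0,-0.0008,0]

```text
time: 11.5
ee_pos: [0.5094, 0.0461, 0.0122]
tcp_rot: [180.0, -0.0, 175.0]
wrist_force: [-2.0, 1.0, 3.6]
opening: 0.0612
grasp_force: 33.9
```

Call:
arm_command:
  series:
    - [-0.001,0,0,0]
    - [-0.002,0,0,0]
    - [-0.003,0,0,0]
    - [-0.003,0,0,0]
    - [-0.003,0,0,0]

```text
time: 12.0
ee_pos: [0.5123, 0.0458, 0.0122]
tcp_rot: [180.0, 0.0, 175.0]
wrist_force: [-3.3, 0.7, 4.8]
opening: 0.0611
grasp_force: 34.0
```

Call:
arm_command:
  series:
    - [-0.0005,0,0,0]
    - [-0.001,0,0,0]
    - [-0.0015,0,0,0]
    - [-0.002,0,0,0]
    - [-0.002,0,0,0]

```text
time: 12.5
ee_pos: [0.5127, 0.0457, 0.0122]
tcp_rot: [180.0, -0.2, 175.0]
wrist_force: [-13.4, 0.8, 11.5]
opening: 0.0611
grasp_force: 34.6
```

Contact with the back stop: Fx is -13 N and only 0.4 of the last 2 mm was covered. I'll release, then square the pad with a light push.

Call:
arm_command:
  series:
    - [0,0,0,0]
    - [0,0,0,0]
    - [0,0,0,0]
    - [0,0,-0.01,0]
    - [0,0,-0.04,0]
  hand: 0.085

```text
time: 13.0
ee_pos: [0.5127, 0.0454, 0.0505]
tcp_rot: [-180.0, -0.3, 175.0]
wrist_force: [0.3, -0.3, -0.2]
opening: 0.0849
grasp_force: 0.0
```

Call:
arm_command:
  series:
    - [0.03,0,0,0]
    - [0.07,0,0,0]
    - [0.07,0,0,0]
    - [0.07,0,0,0]
    - [0.07,0,0,0]
  hand: 0.0

```text
time: 13.5
ee_pos: [0.4456, 0.0518, 0.0528]
tcp_rot: [180.0, 0.1, 175.0]
wrist_force: [0.2, -0.2, 0.0]
opening: 0.012
grasp_force: 0.0
```

```bash
python3 - <<'E'
from go import *
w=cam('wrist');to(.4700,.0482,.014,174.97)
cv2.imwrite('pics/w3.png',w['color'])
E
```

```text
pose [0.4455 0.0517 0.0526] [1.7999e+02 6.0000e-02 1.7496e+02] F [0.3 0.2 0.6] op 0.0045 q6 11.7
shift [-0.0247 -0.0014  0.0386 -0.0001]
```

View pics/w3.png

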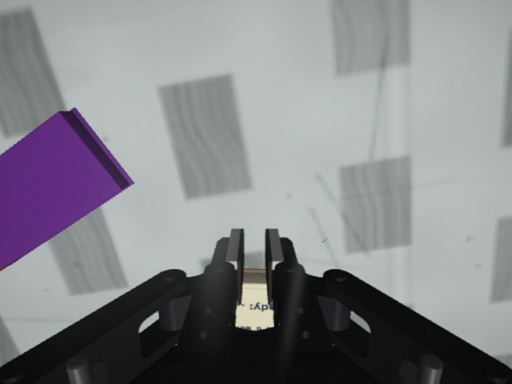

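Call:
arm_command:
  series:
    - [0,0,0.02,0]
    - [0,0,0.038,0]
    - [-0.01,0,0.039,0]
    - [-0.022,0,0.039,0]
    - [-0.03,0,0.039,0]

```text
time: 14.05
ee_pos: [0.4767, 0.049, 0.014]
tcp_rot: [180.0, 0.1, 175.0]
wrist_force: [0.9, -0.1, 0.4]
opening: -0.0001
grasp_force: 0.0
```

Call:
arm_command:
  series:
    - [-0.001,0,0,0]
    - [-0.002,0,0,0]
    - [-0.003,0,0,0]
    - [-0.004,0,0,0]
    - [-0.005,0,0,0]

```text
time: 14.55
ee_pos: [0.4783, 0.0487, 0.0131]
tcp_rot: [-180.0, -0.1, 175.0]
wrist_force: [-10.3, 0.4, 7.8]
opening: -0.0001
grasp_force: 4.9
```

Call:
arm_command:
  series:
    - [-0.0005,0,0,0]
    - [-0.001,0,0,0]
    - [-0.001,0,0,0]
    - [-0.001,0,0,0]
    - [-0.001,0,0,0]

```text
time: 15.05
ee_pos: [0.4784, 0.0487, 0.0131]
tcp_rot: [-180.0, -0.2, 175.0]
wrist_force: [-10.9, 1.4, 9.0]
opening: -0.0002
grasp_force: 5.8
```

Call:
arm_command:
  series:
    - [0.02,0,0,0]
    - [0.03,0,-0.02,0]
    - [0.03,0,-0.06,0.1]
    - [0.03,0,-0.11,0.2]
    - [0.03,0,-0.16,0.3]

```text
time: 15.55
ee_pos: [0.4498, 0.0512, 0.1749]
tcp_rot: [-180.0, 0.0, 157.6]
wrist_force: [0.4, -1.0, 1.2]
opening: 0.0002
grasp_force: 0.0
```

```bash
python3 go.py .53 .042 .25 350;
```

```text
pose [0.4498 0.0512 0.1749] [-180.      0.    157.55] F [ 0.4 -1.   1.2] op 0.0002 q6 28.9
shift [-0.0776  0.0221 -0.0751  2.9244]
```

Call:
arm_command:
  series:
    - [-0.01,0.003,-0.03,-0.149]
    - [-0.05,0.015,-0.06,-0.298]
    - [-0.09,0.027,-0.075,-0.447]
    - [-0.12,0.036,-0.075,-0.596]
    - [-0.1356,0.0405,-0.075,-0.745]
  hand: 0.07

```text
time: 16.05
ee_pos: [0.5936, 0.0372, 0.2477]
tcp_rot: [-180.0, 0.0, -159.2]
wrist_force: [0.5, -0.4, -1.1]
opening: 0.0696
grasp_force: 0.0
```

Call:
arm_command:
  series:
    - [0,0,0,-0.149]
    - [0,0,0,-0.298]
    - [0,0,0,-0.447]
    - [0,0,0,-0.596]
    - [0,0,0,-0.745]

```text
time: 16.55
ee_pos: [0.5913, 0.0375, 0.2481]
tcp_rot: [-180.0, 0.0, -116.5]
wrist_force: [0.1, -0.2, -1.2]
opening: 0.0703
grasp_force: 0.0
```

Call:
arm_command:
  series:
    - [0,0,0,-0.149]
    - [0,0,0,-0.298]
    - [0,0,0,-0.447]
    - [0,0,0,-0.596]
    - [0,0,0,-0.745]

```text
time: 17.05
ee_pos: [0.5913, 0.0375, 0.2482]
tcp_rot: [-180.0, -0.0, -73.8]
wrist_force: [0.2, -0.7, 0.9]
opening: 0.0702
grasp_force: 0.0
```

Call:
arm_command:
  series:
    - [0,0,0,-0.149]
    - [0,0,0,-0.298]
    - [0,0,0,-0.447]
    - [0,0,0,-0.596]
    - [0,0,0,-0.745]

```text
time: 17.55
ee_pos: [0.5913, 0.0375, 0.2482]
tcp_rot: [-180.0, -0.0, -31.1]
wrist_force: [0.4, -0.2, -0.2]
opening: 0.0699
grasp_force: 0.0
```

Call:
arm_command:
  series:
    - [0,0,0,-0.149]
    - [0,0,0,-0.298]
    - [0,0,0,-0.36]
    - [0,0,0,-0.36]
    - [0,0,0,-0.36]

```text
time: 18.05
ee_pos: [0.5913, 0.0375, 0.2481]
tcp_rot: [-180.0, -0.0, -11.0]
wrist_force: [-0.4, 0.1, 0.8]
opening: 0.0703
grasp_force: 0.0
```

```bash
python3 - <<'E'
from go import *
w=cam('wrist');to(.5906,.037,.11,349)
a=w['color'][90:300,110:390];cv2.imwrite('pics/w4.png',cv2.resize(a,(800,600),interpolation=cv2.INTER_CUBIC)); print('scale',800/280,600/210)
print([(np.round(d['location'],1),d['confidence'],onz(w,d['location'],.1275).round(4)) for d in bot.mark_of('wrist','knob_top')])
E
```

```text
pose [0.5913 0.0374 0.2481] [ 1.800e+02 -1.000e-02 -1.096e+01] F [ 0.9  0.2 -0.5] op 0.07 q6 -165.4
shift [-0.0006  0.0006  0.1381  0.0007]
scale 2.857142857142857 2.857142857142857
[(array([253.9, 191.8]), 0.76, array([0.5848, 0.0391, 0.1275]))]
```

View pics/w4.png

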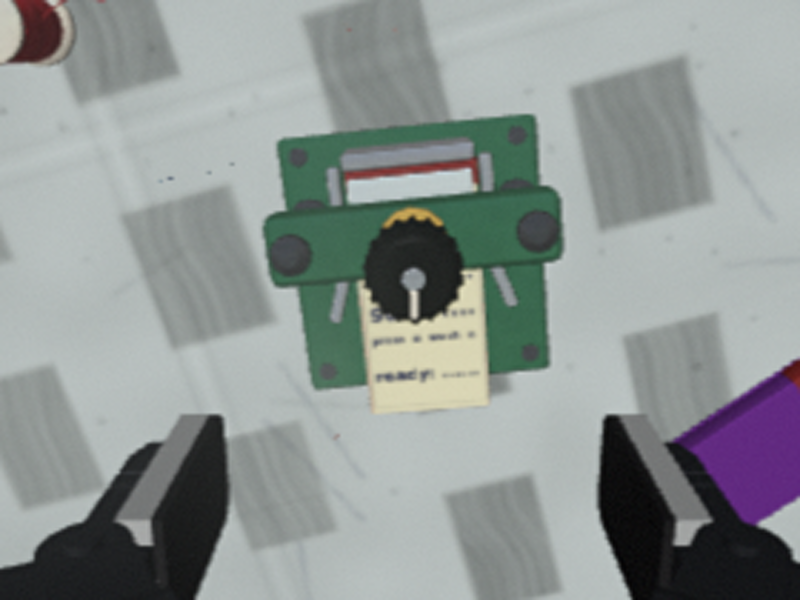

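The pad's red edge is flush along the stop. I'll refine the knob axis from this view, with base corners at crop (313,388), (548,369), (536,115), (279,140), the bolt at (413,280) and the knob outline bottom at row 322.

```bash
python3 - <<'E'
from press import *
c=cam('wrist')
f,off=800/280,np.array([110,90])
fit(c,f,off,[(313,388),(548,369),(536,115),(279,140)],(413,275))
g=cv2.cvtColor(c['color'],cv2.COLOR_BGR2GRAY)
m=np.zeros_like(g);m[165:205,228:280]=(g[165:205,228:280]<55)*255
k,l,s,ce=cv2.connectedComponentsWithStats(m);i=1+np.argmax(s[1:,4]);print(s[i],ce[i])
x,y,w,h=s[i][:4]
# model outline of knob at trial centres: top disk z=.1275, bottom disk z=.1015
a=np.linspace(0,6.28,60)
for X,Y in [(.588,.037),(.5895,.037),(.591,.037)]:
    p=np.array([proj(c,(X+.0165*np.cos(t),Y+.0165*np.sin(t),z)) for t in a for z in(.1275,.1015)])
    print(X,Y,p.min(0).round(1),p.max(0).round(1),'top',proj(c,(X,Y,.1275)).round(1))
print('seen',x,y,x+w,y+h)
E
```

```text
press [0.5647 0.0391] yaw -5.7 res mm [-1.   1.1 -0.6 -0.9  0.4 -1.2  1.1  1. ]
axis [0.5896 0.0366]
knob seen [array([0.5896, 0.0375]), array([0.591 , 0.0373])]
[237 166  35  36 826] [254.26392252 182.98789346]
0.588 0.037 [238.5 166.4] [272.2 204.2] top [255.4 188.4]
0.5895 0.037 [238.2 165.1] [271.9 202.8] top [255.1 186.9]
0.591 0.037 [237.9 163.7] [271.7 201.4] top [254.8 185.5]
seen 237 166 272 202
```

Call:
arm_command:
  series:
    - [-0.0012,0,0.03,0]
    - [-0.0012,0,0.07,0]
    - [-0.0012,0,0.11,0]
    - [-0.0012,0,0.135,0]
    - [-0.0012,0,0.147,0]
  hand: 0.06

```text
time: 18.7
ee_pos: [0.5889, 0.0376, 0.0983]
tcp_rot: [179.9, 0.2, -10.9]
wrist_force: [-0.5, 0.4, -0.1]
opening: 0.0604
grasp_force: 0.0
```

Call:
arm_command:
  series:
    - [0,0,0,0]
    - [0,0,0,0]
    - [0,0,0,0]
    - [0,0,0,0]
    - [0,0,0,0]
  hand: 0.045

```text
time: 19.2
ee_pos: [0.5906, 0.0377, 0.102]
tcp_rot: [-180.0, -0.1, -10.9]
wrist_force: [0.9, 0.2, -0.1]
opening: 0.045
grasp_force: 0.0
```

```bash
python3 - <<'E'
from go import *
to(.590,.0375,.100,349); print(bot.get_obs()['torque'])
E
```

```text
pose [0.5906 0.0377 0.102 ] [-1.7998e+02 -7.0000e-02 -1.0850e+01] F [ 0.9  0.2 -0.1] op 0.045 q6 -165.5
shift [-0.0006  0.0003  0.002   0.0025]
[0.02698642 0.07489002 0.00668593]
```

Call:
arm_command:
  series:
    - [-0.0005,0,0.002,0]
    - [-0.0005,0,0.002,0]
    - [-0.0005,0,0.002,0]
    - [-0.0005,0,0.002,0]
    - [-0.0005,0,0.002,0]
  hand: 0.02
  grip_force: 25

```text
time: 19.7
ee_pos: [0.5901, 0.0377, 0.1]
tcp_rot: [-180.0, -0.1, -10.9]
wrist_force: [-0.3, -0.8, 4.3]
opening: 0.0322
grasp_force: 24.7
```

Call:
arm_command:
  series:
    - [0,0,0.0002,0.05]
    - [0,0,0.0004,0.1]
    - [0,0,0.0006,0.15]
    - [0,0,0.0008,0.2]
    - [0,0,0.0008,0.2]

```text
time: 20.2
ee_pos: [0.5902, 0.0377, 0.0992]
tcp_rot: [-180.0, -0.1, -22.4]
wrist_force: [-0.0, -0.3, 5.8]
opening: 0.032
grasp_force: 24.7
```

```bash
python3 - <<'E'
from go import *
to(.590,.0375,.100,349); print(bot.get_obs()['torque'])
E
```

```text
pose [0.5902 0.0377 0.0992] [-1.7997e+02 -9.0000e-02 -2.2410e+01] F [-0.  -0.3  5.8] op 0.032 q6 -153.9
shift [-1.000e-04  2.000e-04 -8.000e-04 -1.992e-01]
[-0.14161886  0.07345775  0.01939482]
```

Call:
arm_command:
  series:
    - [0,0,0,0.08]
    - [0,0,0.0001,0.16]
    - [0,0,0.0003,0.24]
    - [0,0,0.0006,0.32]
    - [0,0,0.0009,0.4]

```text
time: 20.7
ee_pos: [0.59, 0.0377, 0.0978]
tcp_rot: [-180.0, -0.0, -45.4]
wrist_force: [0.5, -0.3, 2.8]
opening: 0.0323
grasp_force: 24.6
```

```bash
python3 - <<'E'
from go import *
to(.590,.0375,.100,349); print(bot.get_obs()['torque'])
w=cam('wrist');a=w['color'][120:330,115:395];cv2.imwrite('pics/k.png',cv2.resize(a,(560,420),interpolation=cv2.INTER_CUBIC))
E
```

```text
pose [0.59   0.0377 0.0978] [-1.7996e+02 -5.0000e-02 -4.5410e+01] F [ 0.5 -0.3  2.8] op 0.0323 q6 -130.9
shift [ 1.000e-04  2.000e-04 -2.200e-03 -6.006e-01]
[-0.09712514 -0.10219902  0.15665012]
```

View pics/k.png

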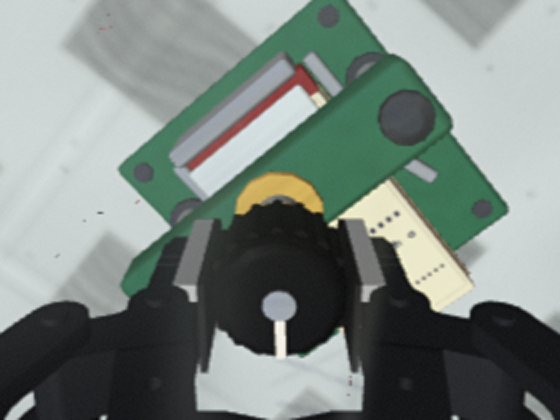

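The white line turned with the gripper, and the torque of 0.157 N m matches the free screw. I'll carry on.

Call:
arm_command:
  series:
    - [0,0,0.0003,0.08]
    - [0,0,0.0006,0.16]
    - [0,0,0.0009,0.24]
    - [0,0,0.0012,0.32]
    - [0,0,0.0015,0.4]

```text
time: 21.25
ee_pos: [0.5901, 0.0377, 0.0963]
tcp_rot: [-179.9, -0.0, -68.2]
wrist_force: [0.3, -0.1, 2.2]
opening: 0.0323
grasp_force: 24.6
```

Call:
arm_command:
  series:
    - [0,0,0.0002,0.06]
    - [0,0,0.0004,0.12]
    - [0,0,0.0007,0.18]
    - [0,0,0.0009,0.24]
    - [0,0,0.0011,0.3]

```text
time: 21.75
ee_pos: [0.59, 0.0377, 0.0951]
tcp_rot: [-179.9, -0.0, -85.4]
wrist_force: [0.4, -0.2, 1.7]
opening: 0.0321
grasp_force: 24.6
```

```bash
cat > q.py <<'E'
from go import *
to(.59,.0375,.1,349); print(bot.get_obs()['torque'].round(3),bot.get_obs()['time'])
E
python3 q.py
```

```text
pose [0.59   0.0377 0.0951] [-1.7994e+02 -1.0000e-02 -8.5380e+01] F [ 0.4 -0.2  1.7] op 0.0321 q6 -91.0
shift [ 2.0000e-04  0.0000e+00 -4.9000e-03 -1.2981e+00]
[-0.084 -0.243  0.133] 21.75
```

Call:
arm_command:
  series:
    - [0,0,0.0002,0.06]
    - [0,0,0.0004,0.12]
    - [0,0,0.0007,0.18]
    - [0,0,0.0009,0.24]
    - [0,0,0.0011,0.3]

```text
time: 22.25
ee_pos: [0.5901, 0.0377, 0.094]
tcp_rot: [-179.9, 0.0, -102.6]
wrist_force: [0.9, -1.1, 1.6]
opening: 0.0317
grasp_force: 24.6
```

```bash
python3 q.py
```

```text
pose [0.5901 0.0377 0.094 ] [-1.7994e+02  1.0000e-02 -1.0256e+02] F [ 0.9 -1.1  1.6] op 0.0317 q6 -73.8
shift [ 2.0000e-04  0.0000e+00 -6.0000e-03 -1.5981e+00]
[-0.153 -0.294  0.154] 22.25
```

Call:
arm_command:
  series:
    - [0,0,0.0002,0.06]
    - [0,0,0.0004,0.12]
    - [0,0,0.0007,0.18]
    - [0,0,0.0009,0.24]
    - [0,0,0.0011,0.3]

```text
time: 22.75
ee_pos: [0.5901, 0.0376, 0.0929]
tcp_rot: [-179.9, 0.0, -119.8]
wrist_force: [1.1, -0.2, 2.1]
opening: 0.0321
grasp_force: 24.6
```

```bash
python3 q.py
```

```text
pose [0.5901 0.0376 0.0929] [-1.7994e+02  2.0000e-02 -1.1976e+02] F [ 1.1 -0.2  2.1] op 0.0321 q6 -56.6
shift [ 1.0000e-04 -0.0000e+00 -7.1000e-03 -1.8982e+00]
[-0.149 -0.262  0.119] 22.75
```

Call:
arm_command:
  series:
    - [0,0,0.0001,0.04]
    - [0,0,0.0002,0.08]
    - [0,0,0.0004,0.12]
    - [0,0,0.0006,0.16]
    - [0,0,0.0007,0.2]

```text
time: 23.25
ee_pos: [0.5901, 0.0376, 0.0922]
tcp_rot: [-179.9, 0.0, -131.2]
wrist_force: [1.4, -0.2, 1.0]
opening: 0.032
grasp_force: 24.7
```

```bash
python3 q.py
```

```text
pose [0.5901 0.0376 0.0922] [-1.7995e+02  3.0000e-02 -1.3117e+02] F [ 1.4 -0.2  1. ] op 0.032 q6 -45.2
shift [ 1.0000e-04 -0.0000e+00 -7.8000e-03 -2.0973e+00]
[-0.166 -0.312  0.168] 23.25
```

Call:
arm_command:
  series:
    - [0,0,0.0001,0.04]
    - [0,0,0.0003,0.08]
    - [0,0,0.0005,0.12]
    - [0,0,0.0006,0.16]
    - [0,0,0.0008,0.2]

```text
time: 23.75
ee_pos: [0.5901, 0.0376, 0.0914]
tcp_rot: [-180.0, 0.0, -142.6]
wrist_force: [1.2, -1.0, 2.3]
opening: 0.0317
grasp_force: 24.8
```

```bash
python3 q.py
```

```text
pose [0.5901 0.0376 0.0914] [-1.7995e+02  4.0000e-02 -1.4262e+02] F [ 1.2 -1.   2.3] op 0.0317 q6 -33.7
shift [ 1.0000e-04 -1.0000e-04 -8.6000e-03 -2.2972e+00]
[-0.204 -0.208  0.197] 23.75
```

Call:
arm_command:
  series:
    - [0,0,0.0001,0.04]
    - [0,0,0.0002,0.08]
    - [0,0,0.0003,0.12]
    - [0,0,0.0004,0.16]
    - [0,0,0.0004,0.2]

```text
time: 24.25
ee_pos: [0.59, 0.0376, 0.0908]
tcp_rot: [-180.0, 0.0, -154.1]
wrist_force: [1.9, -0.7, -0.1]
opening: 0.032
grasp_force: 24.8
```

```bash
python3 q.py
```

```text
pose [0.59   0.0376 0.0908] [-1.7997e+02  3.0000e-02 -1.5408e+02] F [ 1.9 -0.7 -0.1] op 0.032 q6 -22.3
shift [ 0.0000e+00 -1.0000e-04 -9.2000e-03 -2.4972e+00]
[-0.151 -0.337  0.204] 24.25
```

Call:
arm_command:
  series:
    - [0,0,0.0001,0.04]
    - [0,0,0.0002,0.08]
    - [0,0,0.0003,0.12]
    - [0,0,0.0004,0.16]
    - [0,0,0.0005,0.2]

```text
time: 24.75
ee_pos: [0.59, 0.0376, 0.0903]
tcp_rot: [-180.0, 0.0, -165.5]
wrist_force: [1.3, -0.2, 1.5]
opening: 0.032
grasp_force: 24.9
```

```bash
python3 q.py
```

```text
pose [0.59   0.0376 0.0903] [-1.7997e+02  4.0000e-02 -1.6554e+02] F [ 1.3 -0.2  1.5] op 0.032 q6 -10.8
shift [ 1.0000e-04 -1.0000e-04 -9.7000e-03 -2.6972e+00]
[-0.187 -0.367  0.2  ] 24.75
```

Call:
arm_command:
  series:
    - [0,0,0,0.04]
    - [0,0,0,0.08]
    - [0,0,0,0.12]
    - [0,0,0,0.16]
    - [0,0,0,0.2]

```text
time: 25.25
ee_pos: [0.59, 0.0376, 0.0903]
tcp_rot: [-180.0, 0.0, -177.0]
wrist_force: [2.2, -0.9, 0.0]
opening: 0.0319
grasp_force: 24.8
```

```bash
python3 q.py
```

```text
pose [0.59   0.0376 0.0903] [-1.7998e+02  4.0000e-02 -1.7700e+02] F [ 2.2 -0.9  0. ] op 0.0319 q6 0.7
shift [ 0.0000e+00 -1.0000e-04 -9.7000e-03 -2.8972e+00]
[-0.237 -0.333  0.226] 25.25
```

The torque is 0.21–0.23 N m with no more sinking, so the clutch is slipping. I'll turn about 2.2 rad more at constant height.

Call:
arm_command:
  series:
    - [0,0,0,0.14]
    - [0,0,0,0.28]
    - [0,0,0,0.42]
    - [0,0,0,0.56]
    - [0,0,0,0.7]

```text
time: 25.75
ee_pos: [0.59, 0.0376, 0.0903]
tcp_rot: [180.0, 0.0, 142.7]
wrist_force: [1.8, -0.7, 0.4]
opening: 0.0319
grasp_force: 24.9
```

Call:
arm_command:
  series:
    - [0,0,0,0.14]
    - [0,0,0,0.28]
    - [0,0,0,0.42]
    - [0,0,0,0.56]
    - [0,0,0,0.7]

```text
time: 26.25
ee_pos: [0.59, 0.0376, 0.0903]
tcp_rot: [180.0, 0.0, 102.6]
wrist_force: [1.1, -1.0, 0.7]
opening: 0.0317
grasp_force: 24.9
```

Call:
arm_command:
  series:
    - [0,0,0,0.14]
    - [0,0,0,0.28]
    - [0,0,0,0.42]
    - [0,0,0,0.56]
    - [0,0,0,0.7]

```text
time: 26.75
ee_pos: [0.59, 0.0376, 0.0903]
tcp_rot: [180.0, -0.0, 62.4]
wrist_force: [1.7, -0.3, 0.7]
opening: 0.032
grasp_force: 24.9
```

```bash
python3 - <<'E'
import q
from h import *
w=cam('wrist');a=w['color'][120:330,115:395];cv2.imwrite('pics/k2.png',cv2.resize(a,(560,420),interpolation=cv2.INTER_CUBIC))
E
```

```text
pose [0.59   0.0376 0.0903] [179.96  -0.    62.44] F [ 1.7 -0.3  0.7] op 0.032 q6 121.2
shift [-1.0000e-04  1.0000e-04 -9.7000e-03  1.2818e+00]
[-0.173 -0.332  0.223] 26.75
```

View pics/k2.png

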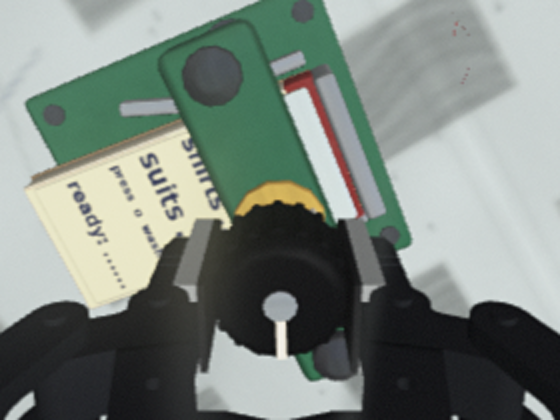

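The white line still sits with the gripper after 5.0 rad in all, so the clutch has slipped about 2.4 rad. The pad is flush at the stop. I'll release and rise.

Call:
arm_command:
  series:
    - [0,0,0,0]
    - [0,0,0,0]
    - [0,0,0,0]
    - [0,0,0,0]
    - [0,0,0,0]
  hand: 0.06

```text
time: 27.3
ee_pos: [0.5896, 0.0378, 0.0901]
tcp_rot: [-180.0, 0.0, 62.7]
wrist_force: [0.5, 0.4, -0.6]
opening: 0.0599
grasp_force: 0.0
```

Call:
arm_command:
  series:
    - [0,0,-0.02,0]
    - [0,0,-0.05,0]
    - [0,0,-0.09,0]
    - [0,0,-0.13,0]
    - [0,0,-0.15,0]

```text
time: 27.8
ee_pos: [0.5902, 0.0378, 0.2441]
tcp_rot: [179.8, -0.1, 62.7]
wrist_force: [0.3, 0.1, -0.7]
opening: 0.0601
grasp_force: 0.0
```

Call:
arm_command:
  series:
    - [0,0,0,0]
    - [0,0,0,0]
    - [0,0,0,0]
    - [0,0,0,0]
    - [0,0,0,0]

```text
time: 28.3
ee_pos: [0.5894, 0.0377, 0.2392]
tcp_rot: [-179.9, 0.0, 62.7]
wrist_force: [0.5, 0.4, -0.2]
opening: 0.0599
grasp_force: 0.0
```

```bash
python3 - <<'E'
from h import *
print(bot.get_obs()['ee_pos'],bot.job_done())
E
```

```text
the job is handed in; nothing more can be done
[0.58936028 0.03773961 0.23920982] None
```

Handed in at 28.3 s with no verdict shown: the ticket pad is clamped flush against the back stop, the clutch slipped by my estimate about 2.4 rad (0.4 turn), and nothing else was touched.

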